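Reset a ratchet reading board and set it to its second notch

ROBOT

A 6-joint arm with a two-finger parallel gripper is mounted at the origin on a cart in front of the work surface, level with it; the furniture and walls round the work are solid. World frame = base frame: x ahead of the robot, y to its left, z up, the work surface at z = 0. Lengths are in m, angles in rad, forces in N, time in s.
With the tool pointing down it reaches from about 0.375 to 0.975 m from the base axis. Payload 3.8 kg.
Tool frame: the origin (TCP) lies midway between the tips of the shut fingers; the grasp point (between the pads) lies 19 mm behind it; z points along the fingers, y is the line along which they close (so a half turn about z gives the same grasp; the last joint's range is limited). The gripper opens to 85 mm and grips with 20 to 120 N. Pads are 22 mm wide; open, the fingers measure 114 mm over their backs; the gripper's body (76 mm by 85 mm) begins 54 mm behind the grasp point. The pads swing forward as they close: fully open they stand 13 mm farther back than shut.
Start: joints at [1.144, 0.264, 1.604, -0, 1.274, -0.037], TCP at [0.256, 0.624, 0.231] pointing down, gripper open.
Joint ranges: [-2.63, 2.63], [-0.94, 2.18], [0.31, 2.57], [-1.31, 4.45], [0, 2.66], [-2.55, 2.55]. Speed limits (rad/s): [2.57, 2.57, 3.14, 3.14, 3.14, 3.14].

INTERFACE

Orientations are given as a rotation vector (axis times angle).
In Python, from bench import get_state, capture, hand_in, look_for, silhouettes, mark_of gives the robot as it stands.
- The arm moves only by the shell command python3 -m crank 'ROWS' [FORCE]. ROWS is JSON, a list of rows, each an object of numbers: "tx", "ty", "tz": the shift along the world's x, y, z in mm; "wx", "wy", "wz": the turn, a rotation vector about the world's x, y, z in rad; "grip": the closure, from -1 (fully open) to 1 (shut), so that 0 is half open. A call has 1 to 12 rows; each row is the pose to reach, as a shift and turn from the pose commanded when the call began; what a row does not reach only later rows make up. A row lasts 1/10 s, in which the tool goes at most 50 mm and 8.59 degrees, less where a joint would pass 70% of its speed; a pose out of reach is approached as far as the arm can. A call with a gripper value outside its range is refused whole. The fingers move at their own pace and stop on an object; FORCE is the grip in N (left out, the last holds). Time passes only in rows, so rows that repeat a pose let the fingers close. It gives the time, the measured TCP pose, the force, the opening and the grip force at its end, in the units of the state.
- get_state(): the state, without advancing time (a new reading comes with each control period).
- capture(name): name is "side" or "top" or "wrist"; returns a dict with "image" (400x640x3 uint8, red, green, blue), "fovy" (degrees; the focal length in pixels is half the picture's height over the tangent of half this angle, whatever the lens; pixels are square), "cx", "cy" (the principal point, pixels), "pose" (4x4, takes a point from camera to world coordinates); the wrist camera has in their place "tool_from_camera" (4x4, takes a point from camera to tool coordinates, whose origin is the TCP and whose axes are the flange's). Camera axes: x right, y down, z forward; pixel columns grow to the right and rows downward; lengths in m; the calibration is good to about 2 mm. The wrist camera is an equidistant fisheye: a pixel r from the principal point sees the ray r / f radians off the axis. A picture is of the moment at which its call begins: read the wrist's pose just before it. There is no depth.
- hand_in(): hands the job in; it is judged then, once.
Trained networks look in the newest picture that a camera, given by its name, has taken for a name from the list of things; names that differ only in an ending like _2 or _b are one class to them, and where a whole thing is asked for, a point or a joint stands for the part that bears it (a point fixed in the world has none). Each returns a list of dicts, best first, with "score" (0 to 1); they miss things now and then, are a little off and sometimes report something else, mostly with a low value. They report only what shows in the picture. A call takes as long as a camera call.
- look_for(camera, query): "bbox" ([left, top, right, bottom] in pixels, round what is visible of it).
- silhouettes(camera, query): "mask" (400x640 bool, what is visible of it) and "bbox" ([left, top, right, bottom] in pixels, round what is visible of it).
- mark_of(camera, query): "centre" ([column, row] in pixels: a listed point, or the origin of a listed thing).
The state is a dict: "t": time; "qpos": joint angles; "joint_vel": joint speeds; "joint_efforts": joint torques, N m; "position": TCP position; "orientation": TCP orientation; "force": force on the tool from outside, world axes, zero at the start; "moment": the same for the moment, N m; "opening": finger opening in m; "finger_force": force on a finger pad.
Only numpy, scipy, OpenCV 4.12 (cv2) and the standard library are available. Lean on these libraries where they do the work, as an engineer would, in place of code of your own. Each camera call takes 0.05 s, during which the arm holds its last target. There are 200 camera calls.

TASK

The ratchet reading board on the worktop stands too steep. Take its lift bar and raise it past its top notch, firmly into the sprung stop until the pawl is thrown out but without forcing it, then carry it gently down until it lies fully flat; then raise it again to the second notch from the bottom, let the ratchet take its weight there and let go. Never let the board drop, and leave the things round it where they are.

Things in the scene. Friction and masses are not known exactly. Their poses are not given: they have to be found in the camera images.
- stand: grey base frame of the reading board, fixed to the worktop, 220 x 250 mm, 12 mm high. Origin on the worktop under the middle of the board's hinge; x points level from the hinge towards the board's far edge, y along the hinge, z up. The hinge axis runs along y, 50 mm above the origin. On the +y side, 121 mm out, stands a steel toothed rack, 115 mm in radius, with a clamped stop arm above the teeth
- board (a joint): angle of the white board about its near edge (rad, 0 = flat, grows as the far edge rises). 177 x 196 x 9 mm, 0.5 kg, slightly damped. Its pawl clicks into five notches, resting at 0.17, 0.31, 0.45, 0.59, 0.73; let down between two it rests in the lower one. Starts in the third, fourth or fifth
- bar_mid (a point): middle of the round steel lift bar beyond the board's far edge, parallel to the hinge, 12 mm thick, 106 mm of it straight, 235 mm from the hinge axis in the board's plane (50 mm above the worktop when flat); 44 mm free between it and the board's edge. It may turn within a grip. x away from the hinge, y along the bar. Holding the board up takes about 1 to 3 N here
- pawl_pin (a point): pin of the pawl on the board's +y edge, 128 mm from the hinge axis; moves with the board. The caught pawl lets the board rise but not sink. Raised past the top, a reset cam on the stop arm throws the pawl out; it stays out all the way down and is pushed back in only in the last 0.04 rad before flat, after which the board ratchets again
- stop_lug (a point): steel block 18 x 16 x 12 mm on the board's +y edge, 150 mm from the hinge axis; moves with it, origin at its centre. It meets the sprung rubber stop at 0.85 to 1.05 rad, different each time: feel for it. The stop adds about 1.1 N at the bar per mm of bar travel; the pawl is thrown out 9 to 11 mm in, at 9 to 12 N extra. Over 22 N extra at the bar (20 mm in) strains it
- jar_4: bystander: white screw-cap sample jar, 52 mm wide, 80 mm high, standing loose beyond the board. Origin at the centre of its underside
- tape_roll: bystander: roll of tape lying flat, 57 mm wide, 18 mm high, loose. Origin at the centre of its underside
- calculator: bystander: black calculator, 115 x 70 x 14 mm, loose, lying left of the board. Origin at the centre of its underside

How it is judged:
On the way, in this order (a step that is already met when the one before it is completed fails the run):
1. the board is raised past its top notch (above 0.82 rad) (value of joint board above 0.82 rad), for 0.1 s.
2. the board lies flat (below 0.02 rad), which only a thrown-out pawl allows (value of joint board below 0.02 rad), for 0.1 s.
At the end, for the whole second after the job is handed in: The board rests still in its second notch from the bottom (angle 0.28 to 0.34 rad), borne by the ratchet and let go, after having been raised past the top and laid flat (value of joint board between 0.28 and 0.34 rad and velocity of joint board between -0.03 and 0.03 rad/s); the robot touches nothing.
It fails at once if the board is forced against its rubber stop (more than 36 N on the lug, about 23 N at the bar) (contact force between lug_c and anything else above 36 N).
It fails at once if the board is let fall (sinks faster than 1.0 rad/s while below 0.28 rad) (value of joint board below 0.28 rad and velocity of joint board below -1 rad/s).
It fails at once if the jar is shoved more than 20 mm (distance of jar_4 from where it was at the start of the episode above 0.02 m).
It fails at once if the tape roll is shoved more than 20 mm (distance of tape_roll from where it was at the start of the episode above 0.02 m).
It fails at once if the calculator is shoved more than 20 mm (distance of calculator from where it was at the start of the episode above 0.02 m).
It also fails if it takes over 72 s, if anything falls off the work surface, if the arm or the gripper's body presses on something with over 40 N, if the wrist force passes 120 N, or if a joint passes its speed limit or range.

## Working session

There is one attempt and no reset: what is moved stays moved. The work goes in short steps, Python scripts to look and compute and a shell command to move; the robot and the scene stay as the last step left them, time stands still between calls to the robot, and variables do not carry over. Pictures are saved under pics/ and viewed, at most 10 in all, crops included, and the job is handed in when it is done.

```bash
mkdir -p pics; cat > h.py <<'E'
import numpy as np,cv2
from bench import *
def ray(c,px):
    f=200/np.tan(np.radians(c['fovy'])/2)
    d=np.array([(px[0]-c['cx'])/f,(px[1]-c['cy'])/f,1.]);P=np.array(c['pose'])
    d=P[:3,:3]@d; return P[:3,3],d/np.linalg.norm(d)
def tri(r1,r2):
    (a,u),(b,v)=r1,r2
    s=np.linalg.lstsq(np.c_[u,-v],b-a,rcond=None)[0]
    p,q=a+s[0]*u,b+s[1]*v
    return (p+q)/2,np.linalg.norm(p-q)
E
python3 - <<'E'
from h import *
s=get_state();print({k:np.round(v,3) for k,v in s.items()})
R={};ims=[]
for n in('side','top'):
    c=capture(n);ims.append(c['image']);print(n,c['fovy'],np.round(np.array(c['pose']),3).tolist())
    for q in('stand','bar_mid','pawl_pin','stop_lug','jar_4','tape_roll','calculator'):
        m=mark_of(n,q)
        if m:R[n,q]=ray(c,m[0]['centre']);print(n,q,np.round(m[0]['centre']),round(m[0]['score'],2))
for q in('stand','bar_mid','pawl_pin','stop_lug','jar_4','tape_roll','calculator'):
    if('side',q)in R and('top',q)in R:
        p,e=tri(R['side',q],R['top',q]);print(q,p.round(4),round(e,4))
for n,i in zip(('side','top'),ims):cv2.imwrite(f'pics/{n}0.png',i[...,::-1])
E
```

```text
{'t': np.float64(0.0), 'qpos': array([ 1.144,  0.265,  1.605, -0.   ,  1.274, -0.037]), 'joint_vel': array([ 0.001, -0.   ,  0.   , -0.   ,  0.   ,  0.   ]), 'joint_efforts': array([-1.0000e-03, -5.1513e+01, -3.6730e+01,  0.0000e+00,  1.3000e-02,
        0.0000e+00]), 'position': array([0.256, 0.624, 0.23 ]), 'orientation': array([-0.608, -3.082,  0.004]), 'force': array([ 0.154, -0.041, -0.416]), 'moment': array([-0.018,  0.056,  0.007]), 'finger_force': np.float64(0.0), 'opening': np.float64(0.085)}
side 47.56426067306233 [[-0.446, -0.764, 0.465, 0.111], [-0.895, 0.387, -0.222, 0.104], [-0.011, -0.515, -0.857, 0.947], [0.0, 0.0, 0.0, 1.0]]
side stand [396. 258.] 0.58
side bar_mid [341. 157.] 0.88
side pawl_pin [322. 231.] 0.57
side stop_lug [323. 216.] 0.81
side jar_4 [318. 159.] 0.81
side tape_roll [418. 154.] 0.79
top 54.62947436193195 [[-0.01, -0.997, 0.076, 0.485], [-1.0, 0.01, 0.006, -0.156], [-0.006, -0.076, -0.997, 1.115], [0.0, 0.0, 0.0, 1.0]]
top stand [339. 254.] 0.86
top bar_mid [326. 180.] 0.72
top pawl_pin [290. 228.] 0.76
top stop_lug [290. 217.] 0.74
top jar_4 [322. 144.] 0.68
top tape_roll [408. 181.] 0.65
top calculator [230. 257.] 0.56
stand [ 0.4089 -0.201   0.0064] 0.0007
bar_mid [ 0.601  -0.1622  0.1753] 0.0045
pawl_pin [ 0.4881 -0.0663  0.1186] 0.0123
stop_lug [ 0.5121 -0.0732  0.1378] 0.0002
jar_4 [ 0.7206 -0.1577  0.0226] 0.0045
tape_roll [ 0.6178 -0.3948  0.0214] 0.01
```

View pics/side0.png

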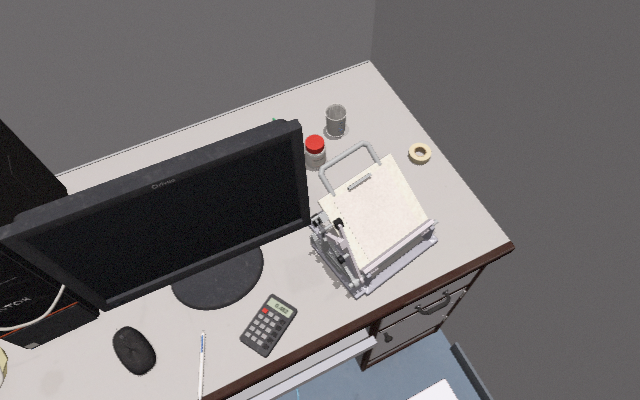

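View pics/top0.png

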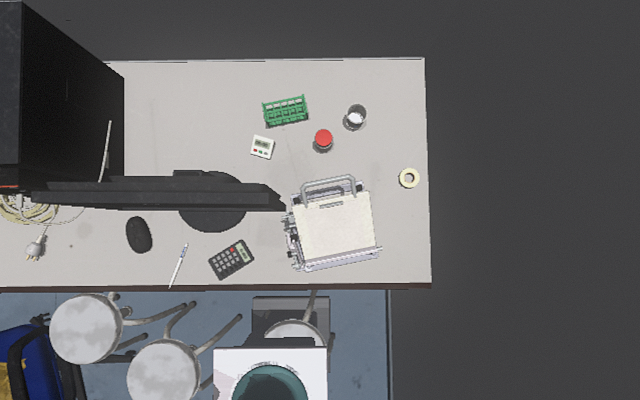

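The side view shows the board up in about the fourth notch, with the bar at about (350,157), the jar's red cap at (315,145), and the monitor's right edge at about (303,125)–(310,220). The top view shows the bar at (328,185), the jar at (323,138), the tape at (408,178) and the calculator at (231,260). The monitor is between the arm's start pose and the board, so I'll swing in front of it. First I need its corner and the stand's yaw.

```bash
python3 - <<'E'
from h import *
cs=capture('side');ct=capture('top')
for n,a,b in(('mon top R',(301,125),(281,195)),('mon top R2',(301,125),(272,184)),('mon top L',(3,235),(30,200)),('bar R',(368,143),(353,178)),('bar L',(322,167),(304,192)),('hinge R',(433,235),(382,250)),('hinge L',(358,290),(300,271))):
    p,e=tri(ray(cs,a),ray(ct,b));print(n,p.round(3),round(e,4))
i=ct['image'][130:300,180:420];cv2.imwrite('pics/topc.png',cv2.resize(i,None,fx=3.2,fy=3.2,interpolation=2)[...,::-1])
E
```

```text
mon top R [ 0.552 -0.069  0.381] 0.0164
mon top R2 [ 0.567 -0.061  0.371] 0.0091
mon top L [0.54  0.375 0.416] 0.0034
bar R [ 0.605 -0.228  0.18 ] 0.0028
bar L [ 0.571 -0.107  0.213] 0.0095
hinge R [ 0.422 -0.32  -0.014] 0.0123
hinge L [ 0.369 -0.087  0.04 ] 0.0088
```

View pics/topc.png

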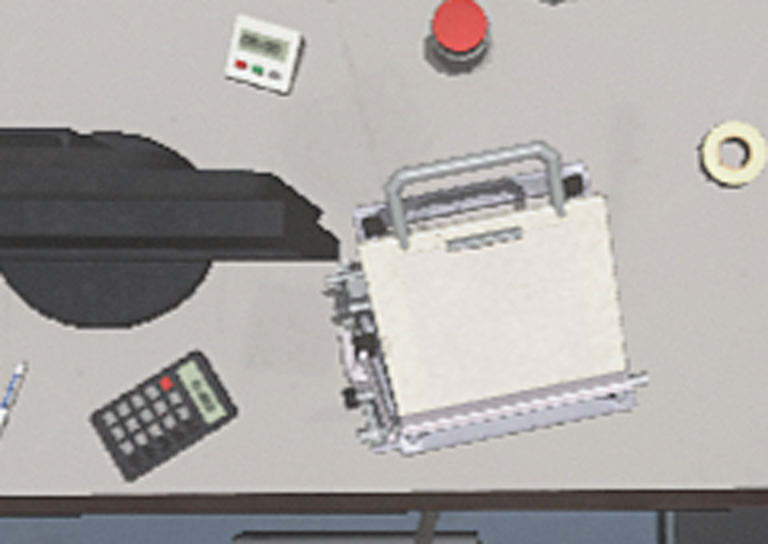

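The yaw is about 0.2 rad (bar slope in the crop from (400,178) to (548,148)). The monitor front is at x≈0.52, its right edge at y≈-0.065, and its top at about 0.4 m. I'll swing in front of it.

```bash
python3 -m crank '[{"tx":10,"ty":-45,"tz":15,"wz":-0.1,"grip":-1},{"tx":20,"ty":-92,"tz":30,"wz":-0.22},{"tx":30,"ty":-140,"tz":40,"wz":-0.34},{"tx":40,"ty":-188,"tz":50,"wz":-0.46},{"tx":52,"ty":-236,"tz":60,"wz":-0.58},{"tx":66,"ty":-283,"tz":69,"wz":-0.7},{"tx":80,"ty":-330,"tz":69,"wz":-0.8},{"tx":94,"ty":-377,"tz":69,"wz":-0.9},{"tx":108,"ty":-424,"tz":69,"wz":-0.98},{"tx":120,"ty":-472,"tz":69,"wz":-0.98},{"tx":130,"ty":-520,"tz":69,"wz":-0.98},{"tx":135,"ty":-560,"tz":69,"wz":-0.98}]'
```

```text
schema error: expected keys tx, ty, tz, wx, wy, wz, grip
```

```bash
python3 -m crank '[{"tx":10,"ty":-45,"tz":15,"wx":0,"wy":0,"wz":-0.1,"grip":-1},{"tx":20,"ty":-92,"tz":30,"wx":0,"wy":0,"wz":-0.22,"grip":-1},{"tx":30,"ty":-140,"tz":40,"wx":0,"wy":0,"wz":-0.34,"grip":-1},{"tx":40,"ty":-188,"tz":50,"wx":0,"wy":0,"wz":-0.46,"grip":-1},{"tx":52,"ty":-236,"tz":60,"wx":0,"wy":0,"wz":-0.58,"grip":-1},{"tx":66,"ty":-283,"tz":69,"wx":0,"wy":0,"wz":-0.7,"grip":-1},{"tx":80,"ty":-330,"tz":69,"wx":0,"wy":0,"wz":-0.8,"grip":-1},{"tx":94,"ty":-377,"tz":69,"wx":0,"wy":0,"wz":-0.9,"grip":-1},{"tx":108,"ty":-424,"tz":69,"wx":0,"wy":0,"wz":-0.98,"grip":-1},{"tx":120,"ty":-472,"tz":69,"wx":0,"wy":0,"wz":-0.98,"grip":-1},{"tx":130,"ty":-520,"tz":69,"wx":0,"wy":0,"wz":-0.98,"grip":-1},{"tx":135,"ty":-560,"tz":69,"wx":0,"wy":0,"wz":-0.98,"grip":-1}]'
```

```text
t: 2.1
position: [0.3917, 0.062, 0.3007]
orientation: [1.987, 2.431, 0.001]
force: [0.5, 0.3, -0.2]
opening: 0.0852
finger_force: 0.0
```

```bash
python3 -m crank '[{"tx":5,"ty":-48,"tz":0,"wx":0,"wy":0,"wz":0,"grip":-0.1},{"tx":12,"ty":-96,"tz":0,"wx":0,"wy":0,"wz":0,"grip":-0.1},{"tx":20,"ty":-144,"tz":0,"wx":0,"wy":0,"wz":0,"grip":-0.1},{"tx":30,"ty":-192,"tz":0,"wx":0,"wy":0,"wz":0,"grip":-0.1},{"tx":50,"ty":-235,"tz":0,"wx":0,"wy":0,"wz":0,"grip":-0.1},{"tx":95,"ty":-235,"tz":0,"wx":0,"wy":0,"wz":0,"grip":-0.1},{"tx":143,"ty":-233,"tz":0,"wx":0,"wy":0,"wz":0,"grip":-0.1},{"tx":190,"ty":-229,"tz":0,"wx":0,"wy":0,"wz":0,"grip":-0.1},{"tx":206,"ty":-227,"tz":0,"wx":0,"wy":0,"wz":0,"grip":-0.1},{"tx":206,"ty":-227,"tz":0,"wx":0,"wy":0,"wz":0,"grip":-0.1},{"tx":206,"ty":-227,"tz":0,"wx":0,"wy":0,"wz":0,"grip":-0.1}]'
python3 - <<'E'
from h import *
from scipy.spatial.transform import Rotation as Ro
s=get_state();c=capture('wrist');T=np.array(c['tool_from_camera'])
f=200/np.tan(np.radians(c['fovy'])/2);print(c['fovy'],s['position'],s['opening'])
R=Ro.from_rotvec(s['orientation']).as_matrix()
def wray(px):
    d=np.array([px[0]-c['cx'],px[1]-c['cy']]);r=np.hypot(*d);t=r/f
    v=np.r_[d/max(r,1e-9)*np.sin(t),np.cos(t)]
    return s['position']+R@T[:3,3],R@T[:3,:3]@v
P={q:None for q in('bar_mid','jar_4','stand','stop_lug','pawl_pin')}
for q in P:
    m=mark_of('wrist',q)
    if m:
        P[q]=m[0]['centre'];o,v=wray(P[q]);print(q,np.round(P[q]),round(m[0]['score'],2))
        for z in(0,.05,.175):print('  z',z,(o+v*(z-o[2])/v[2]).round(4))
cv2.imwrite('pics/w1.png',c['image'][...,::-1])
E
```

```text
t: 3.2
position: [0.5972, -0.1625, 0.2998]
orientation: [-1.986, -2.433, 0.001]
force: [0.3, -0.3, -0.5]
opening: 0.0475
finger_force: 0.0
65.70646984690485 [ 0.59715131 -0.16252062  0.2998381 ] 0.04752690553488001
bar_mid [326. 192.] 0.61
  z 0 [ 0.6108 -0.2163  0.    ]
  z 0.05 [ 0.6074 -0.2017  0.05  ]
  z 0.175 [ 0.5989 -0.165   0.175 ]
jar_4 [411. 170.] 0.88
  z 0 [ 0.729  -0.1564  0.    ]
  z 0.05 [ 0.7123 -0.1485  0.05  ]
  z 0.175 [ 0.6705 -0.1288  0.175 ]
stand [196. 154.] 0.7
  z 0 [ 0.4034 -0.1959  0.    ]
  z 0.05 [ 0.4234 -0.1836  0.05  ]
  z 0.175 [ 0.4734 -0.1527  0.175 ]
stop_lug [254.  78.] 0.94
  z 0 [ 0.4769 -0.0713  0.    ]
  z 0.05 [ 0.4886 -0.073   0.05  ]
  z 0.175 [ 0.5179 -0.0773  0.175 ]
pawl_pin [241.  65.] 0.6
  z 0 [ 0.454  -0.0548  0.    ]
  z 0.05 [ 0.4683 -0.0584  0.05  ]
  z 0.175 [ 0.5041 -0.0673  0.175 ]
```

View pics/w1.png

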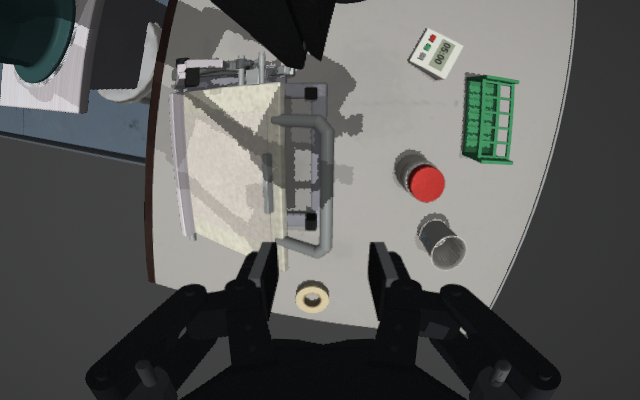

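The bar is vertical in the wrist picture at column 326, rows 115–255, between the fingers. It triangulates to (0.598, -0.163, ~0.18), which fits notch 4. Descending next, then closing.

```bash
python3 -m crank '[{"tx":1,"ty":0,"tz":-40,"wx":0,"wy":0,"wz":0,"grip":-0.1},{"tx":1,"ty":0,"tz":-80,"wx":0,"wy":0,"wz":0,"grip":-0.1},{"tx":1,"ty":0,"tz":-110,"wx":0,"wy":0,"wz":0,"grip":-0.1},{"tx":1,"ty":0,"tz":-130,"wx":0,"wy":0,"wz":0,"grip":-0.1},{"tx":1,"ty":0,"tz":-140,"wx":0,"wy":0,"wz":0,"grip":-0.1},{"tx":1,"ty":0,"tz":-140,"wx":0,"wy":0,"wz":0,"grip":-0.1}]' 60
python3 -m crank '[{"tx":0,"ty":0,"tz":0,"wx":0,"wy":0,"wz":0,"grip":0.2},{"tx":0,"ty":0,"tz":0,"wx":0,"wy":0,"wz":0,"grip":0.5},{"tx":0,"ty":0,"tz":0,"wx":0,"wy":0,"wz":0,"grip":0.7},{"tx":0,"ty":0,"tz":0,"wx":0,"wy":0,"wz":0,"grip":1},{"tx":0,"ty":0,"tz":0,"wx":0,"wy":0,"wz":0,"grip":1},{"tx":0,"ty":0,"tz":0,"wx":0,"wy":0,"wz":0,"grip":1},{"tx":0,"ty":0,"tz":0,"wx":0,"wy":0,"wz":0,"grip":1}]' 60
```

```text
t: 4.1
position: [0.5972, -0.1624, 0.1589]
orientation: [-1.986, -2.431, 0.002]
force: [-0.7, -0.3, 0.4]
opening: 0.0472
finger_force: 0.0
t: 4.8
position: [0.6003, -0.1629, 0.1619]
orientation: [1.985, 2.43, 0.003]
force: [4.2, 0.4, 5.9]
opening: 0.0099
finger_force: 58.7
```

```bash
python3 -m crank '[{"tx":-4,"ty":-1,"tz":6,"wx":0,"wy":0,"wz":0,"grip":1},{"tx":-9,"ty":-2,"tz":13,"wx":0,"wy":0,"wz":0,"grip":1},{"tx":-15.3,"ty":-3.1,"tz":20.7,"wx":0,"wy":0,"wz":0,"grip":1},{"tx":-23,"ty":-4.7,"tz":29.5,"wx":0,"wy":0,"wz":0,"grip":1},{"tx":-31,"ty":-6.3,"tz":37.9,"wx":0,"wy":0,"wz":0,"grip":1},{"tx":-31,"ty":-6.3,"tz":37.9,"wx":0,"wy":0,"wz":0,"grip":1}]'
python3 - <<'E'
from h import *
R={}
for n in('side','top'):
    c=capture(n)
    for q in('bar_mid','stop_lug'):
        m=mark_of(n,q)
        if m:R[n,q]=ray(c,m[0]['centre']);print(n,q,np.round(m[0]['centre']),round(m[0]['score'],2))
for q in('bar_mid','stop_lug'):
    if('side',q)in R and('top',q)in R: print(q,tri(R['side',q],R['top',q]))
s=get_state();print(s['position'],s['force'],s['moment'],s['finger_force'])
E
```

```text
t: 5.4
position: [0.5697, -0.1688, 0.2007]
orientation: [1.985, 2.429, 0.006]
force: [7.1, 2.5, 4.4]
opening: 0.0097
finger_force: 59.6
side bar_mid [348. 152.] 0.81
side stop_lug [329. 215.] 0.61
top stop_lug [293. 224.] 0.69
stop_lug (array([ 0.4954403 , -0.08086412,  0.16460142]), np.float64(0.0011888738578970611))
[ 0.57049512 -0.16862956  0.19979241] [8.99696148 2.36877575 5.71818281] [ 0.4137656  -1.42999548 -0.09283671] 59.60617661476135
```

```bash
cat > st.py <<'E'
from h import *
s=get_state();p=s['position'];F=s['force']
u=np.array([.98,.199]);r=(p[:2]-[.410,-.199])@u;z=p[2]-.031
th=np.arctan2(z,r);fr=F[:2]@u
print('t',s['t'],'th',th.round(3),'R',np.hypot(r,z).round(4),'tang',(-np.sin(th)*fr+np.cos(th)*F[2]).round(2),'rad',(np.cos(th)*fr+np.sin(th)*F[2]).round(2),'p',p.round(4),'op',round(float(s['opening']),4))
E
python3 -m crank '[{"tx":1.5,"ty":0,"tz":3,"wx":0,"wy":0,"wz":0,"grip":1},{"tx":0,"ty":-0.7,"tz":6.1,"wx":0,"wy":0,"wz":0,"grip":1},{"tx":-2.5,"ty":-1.2,"tz":8.5,"wx":0,"wy":0,"wz":0,"grip":1},{"tx":-2.5,"ty":-1.2,"tz":8.5,"wx":0,"wy":0,"wz":0,"grip":1},{"tx":-2.5,"ty":-1.2,"tz":8.5,"wx":0,"wy":0,"wz":0,"grip":1}]'; python3 st.py
```

```text
t: 6.2
position: [0.5642, -0.1698, 0.206]
orientation: [-1.986, -2.432, 0.001]
force: [2.4, 2.2, -1.7]
opening: 0.0101
finger_force: 58.8
t 6.2 th 0.84 R 0.2351 tang -3.22 rad 0.6 p [ 0.5642 -0.1698  0.206 ] op 0.0101
```

```bash
python3 -m crank '[{"tx":-2.3,"ty":-0.5,"tz":2.1,"wx":0,"wy":0,"wz":0,"grip":1},{"tx":-4.6,"ty":-1,"tz":4.1,"wx":0,"wy":0,"wz":0,"grip":1},{"tx":-7,"ty":-1.4,"tz":6.1,"wx":0,"wy":0,"wz":0,"grip":1},{"tx":-7,"ty":-1.4,"tz":6.1,"wx":0,"wy":0,"wz":0,"grip":1},{"tx":-7,"ty":-1.4,"tz":6.1,"wx":0,"wy":0,"wz":0,"grip":1}]'; python3 st.py
```

```text
t: 6.7
position: [0.5574, -0.1712, 0.2126]
orientation: [-1.987, -2.432, 0.0]
force: [0.5, 4.2, -2.1]
opening: 0.0099
finger_force: 58.7
t 6.7 th 0.88 R 0.2355 tang -2.36 rad -0.78 p [ 0.5574 -0.1712  0.2126] op 0.0099
```

```bash
python3 -m crank '[{"tx":-2.4,"ty":0,"tz":1.9,"wx":0,"wy":0,"wz":0,"grip":1},{"tx":-4.8,"ty":0,"tz":3.8,"wx":0,"wy":0,"wz":0,"grip":1},{"tx":-7.3,"ty":0,"tz":5.7,"wx":0,"wy":0,"wz":0,"grip":1},{"tx":-7.3,"ty":0,"tz":5.7,"wx":0,"wy":0,"wz":0,"grip":1},{"tx":-7.3,"ty":0,"tz":5.7,"wx":0,"wy":0,"wz":0,"grip":1}]'; python3 st.py
```

```text
t: 7.2
position: [0.5504, -0.1724, 0.2184]
orientation: [1.987, 2.432, -0.002]
force: [1.2, -2.1, -5.4]
opening: 0.0099
finger_force: 58.6
t 7.2 th 0.919 R 0.2357 tang -3.91 rad -3.81 p [ 0.5504 -0.1724  0.2184] op 0.0099
```

```bash
python3 -m crank '[{"tx":-2.2,"ty":-0.6,"tz":1,"wx":0,"wy":0,"wz":0,"grip":1},{"tx":-4.4,"ty":-1.2,"tz":2,"wx":0,"wy":0,"wz":0,"grip":1},{"tx":-6.4,"ty":-2,"tz":3.1,"wx":0,"wy":0,"wz":0,"grip":1},{"tx":-6.4,"ty":-2,"tz":3.1,"wx":0,"wy":0,"wz":0,"grip":1},{"tx":-6.4,"ty":-2,"tz":3.1,"wx":0,"wy":0,"wz":0,"grip":1}]'; python3 st.py
```

```text
t: 7.7
position: [0.5451, -0.1735, 0.2229]
orientation: [1.986, 2.432, 0.002]
force: [3.4, 0.2, 2.4]
opening: 0.0102
finger_force: 58.9
t 7.7 th 0.949 R 0.2361 tang -1.29 rad 3.89 p [ 0.5451 -0.1735  0.2229] op 0.0102
```

```bash
python3 -m crank '[{"tx":-2.1,"ty":-0.4,"tz":1.8,"wx":0,"wy":0,"wz":0,"grip":1},{"tx":-4.2,"ty":-0.8,"tz":3.5,"wx":0,"wy":0,"wz":0,"grip":1},{"tx":-6.3,"ty":-1.3,"tz":5.3,"wx":0,"wy":0,"wz":0,"grip":1},{"tx":-6.3,"ty":-1.3,"tz":5.3,"wx":0,"wy":0,"wz":0,"grip":1},{"tx":-6.3,"ty":-1.3,"tz":5.3,"wx":0,"wy":0,"wz":0,"grip":1}]'; python3 st.py
```

```text
t: 8.2
position: [0.5388, -0.1747, 0.2275]
orientation: [1.986, 2.432, 0.003]
force: [5.8, 0.5, 0.9]
opening: 0.0101
finger_force: 58.8
t 8.2 th 0.982 R 0.2362 tang -4.27 rad 3.96 p [ 0.5388 -0.1747  0.2275] op 0.0101
```

```bash
python3 -m crank '[{"tx":-1.7,"ty":-0.3,"tz":1.5,"wx":0,"wy":0,"wz":0,"grip":1},{"tx":-3.4,"ty":-0.7,"tz":3,"wx":0,"wy":0,"wz":0,"grip":1},{"tx":-5.2,"ty":-1,"tz":4.6,"wx":0,"wy":0,"wz":0,"grip":1},{"tx":-5.2,"ty":-1,"tz":4.6,"wx":0,"wy":0,"wz":0,"grip":1},{"tx":-5.2,"ty":-1,"tz":4.6,"wx":0,"wy":0,"wz":0,"grip":1}]'; python3 st.py
```

```text
t: 8.7
position: [0.534, -0.1756, 0.2308]
orientation: [1.986, 2.432, 0.003]
force: [9.3, 0.1, -4.8]
opening: 0.0097
finger_force: 58.7
t 8.7 th 1.008 R 0.2363 tang -10.29 rad 0.85 p [ 0.534  -0.1756  0.2308] op 0.0097
```

```bash
python3 -m crank '[{"tx":-1.4,"ty":-0.3,"tz":0.9,"wx":0,"wy":0,"wz":0,"grip":1},{"tx":-2.8,"ty":-0.5,"tz":1.8,"wx":0,"wy":0,"wz":0,"grip":1},{"tx":-4.2,"ty":-0.8,"tz":2.7,"wx":0,"wy":0,"wz":0,"grip":1},{"tx":-4.2,"ty":-0.8,"tz":2.7,"wx":0,"wy":0,"wz":0,"grip":1},{"tx":-4.2,"ty":-0.8,"tz":2.7,"wx":0,"wy":0,"wz":0,"grip":1}]'; python3 st.py
```

```text
t: 9.2
position: [0.5304, -0.1763, 0.2335]
orientation: [1.986, 2.431, 0.005]
force: [11.8, 0.9, -5.9]
opening: 0.0102
finger_force: 58.7
t 9.2 th 1.027 R 0.2367 tang -13.11 rad 1.04 p [ 0.5304 -0.1763  0.2335] op 0.0102
```

```bash
python3 -m crank '[{"tx":-1.1,"ty":-0.2,"tz":0.6,"wx":0,"wy":0,"wz":0,"grip":1},{"tx":-2.2,"ty":-0.4,"tz":1.3,"wx":0,"wy":0,"wz":0,"grip":1},{"tx":-3.3,"ty":-0.6,"tz":1.9,"wx":0,"wy":0,"wz":0,"grip":1},{"tx":-3.3,"ty":-0.6,"tz":1.9,"wx":0,"wy":0,"wz":0,"grip":1},{"tx":-3.3,"ty":-0.6,"tz":1.9,"wx":0,"wy":0,"wz":0,"grip":1}]'; python3 st.py
```

```text
t: 9.7
position: [0.5278, -0.1768, 0.2352]
orientation: [1.985, 2.43, 0.006]
force: [14.8, 2.4, -8.3]
opening: 0.0099
finger_force: 58.6
t 9.7 th 1.04 R 0.2368 tang -17.09 rad 0.42 p [ 0.5278 -0.1768  0.2352] op 0.0099
```

Contact was at about 0.97 rad, and the push is now about 14 N extra, some 13 mm in, so the pawl should be out. Lowering to 0.65 rad to test that.

```bash
python3 -m crank '[{"tx":6.7,"ty":1.2,"tz":-3.1,"wx":0,"wy":0,"wz":0,"grip":1},{"tx":16,"ty":3.1,"tz":-9.9,"wx":0,"wy":0,"wz":0,"grip":1},{"tx":25.4,"ty":5,"tz":-16.7,"wx":0,"wy":0,"wz":0,"grip":1},{"tx":34.2,"ty":6.8,"tz":-24.3,"wx":0,"wy":0,"wz":0,"grip":1},{"tx":42.6,"ty":8.5,"tz":-32.2,"wx":0,"wy":0,"wz":0,"grip":1},{"tx":50.6,"ty":10.1,"tz":-40.6,"wx":0,"wy":0,"wz":0,"grip":1},{"tx":58.3,"ty":11.7,"tz":-49.4,"wx":0,"wy":0,"wz":0,"grip":1},{"tx":65.5,"ty":13.1,"tz":-58.6,"wx":0,"wy":0,"wz":0,"grip":1},{"tx":65.5,"ty":13.1,"tz":-58.6,"wx":0,"wy":0,"wz":0,"grip":1},{"tx":65.5,"ty":13.1,"tz":-58.6,"wx":0,"wy":0,"wz":0,"grip":1}]'; python3 st.py
```

```text
t: 10.7
position: [0.5913, -0.1644, 0.1765]
orientation: [1.987, 2.433, -0.001]
force: [2.3, -3.7, -1.1]
opening: 0.01
finger_force: 60.7
t 10.7 th 0.668 R 0.235 tang -1.82 rad 0.51 p [ 0.5913 -0.1644  0.1765] op 0.01
```

```bash
python3 -m crank '[{"tx":6.8,"ty":1.4,"tz":-9.5,"wx":0,"wy":0,"wz":0,"grip":1},{"tx":13,"ty":2.6,"tz":-19.4,"wx":0,"wy":0,"wz":0,"grip":1},{"tx":18.8,"ty":3.8,"tz":-29.5,"wx":0,"wy":0,"wz":0,"grip":1},{"tx":24,"ty":4.9,"tz":-40,"wx":0,"wy":0,"wz":0,"grip":1},{"tx":28.8,"ty":5.9,"tz":-50.7,"wx":0,"wy":0,"wz":0,"grip":1},{"tx":33,"ty":6.7,"tz":-61.6,"wx":0,"wy":0,"wz":0,"grip":1},{"tx":36.7,"ty":7.5,"tz":-72.8,"wx":0,"wy":0,"wz":0,"grip":1},{"tx":39.8,"ty":8.2,"tz":-84,"wx":0,"wy":0,"wz":0,"grip":1},{"tx":42.4,"ty":8.7,"tz":-95.5,"wx":0,"wy":0,"wz":0,"grip":1},{"tx":44.4,"ty":9.1,"tz":-107,"wx":0,"wy":0,"wz":0,"grip":1},{"tx":45.8,"ty":9.4,"tz":-118.7,"wx":0,"wy":0,"wz":0,"grip":1},{"tx":45.8,"ty":9.4,"tz":-118.7,"wx":0,"wy":0,"wz":0,"grip":1}]'; python3 st.py
```

```text
t: 11.9
position: [0.6376, -0.1553, 0.0567]
orientation: [1.987, 2.432, 0.0]
force: [3.9, -5.3, -0.6]
opening: 0.0095
finger_force: 59.4
t 11.9 th 0.111 R 0.2332 tang -0.89 rad 2.65 p [ 0.6376 -0.1553  0.0567] op 0.0095
```

```bash
python3 -m crank '[{"tx":1,"ty":0.5,"tz":-6,"wx":0,"wy":0,"wz":0,"grip":1},{"tx":1.5,"ty":0.8,"tz":-12,"wx":0,"wy":0,"wz":0,"grip":1},{"tx":1.8,"ty":1,"tz":-18,"wx":0,"wy":0,"wz":0,"grip":1},{"tx":2,"ty":1,"tz":-23.5,"wx":0,"wy":0,"wz":0,"grip":1},{"tx":2,"ty":1,"tz":-23.5,"wx":0,"wy":0,"wz":0,"grip":1},{"tx":2,"ty":1,"tz":-23.5,"wx":0,"wy":0,"wz":0,"grip":1}]'; python3 st.py
```

```text
t: 12.5
position: [0.6387, -0.1545, 0.0354]
orientation: [1.988, 2.432, -0.001]
force: [-3.4, -6.2, 5.1]
opening: 0.0097
finger_force: 60.4
t 12.5 th 0.019 R 0.233 tang 5.21 rad -4.52 p [ 0.6387 -0.1545  0.0354] op 0.0097
```

```bash
python3 -m crank '[{"tx":-1,"ty":1,"tz":-2,"wx":0,"wy":0,"wz":0,"grip":1},{"tx":-1,"ty":1,"tz":-4,"wx":0,"wy":0,"wz":0,"grip":1},{"tx":-1,"ty":1,"tz":-4,"wx":0,"wy":0,"wz":0,"grip":1},{"tx":-1,"ty":1,"tz":-4,"wx":0,"wy":0,"wz":0,"grip":1}]'; python3 st.py
python3 - <<'E'
from h import *
R={}
for n in('side','top'):
    c=capture(n);cv2.imwrite(f'pics/{n}_flat.png',cv2.resize(c['image'][100:300,220:460],None,fx=2.5,fy=2.5)[...,::-1])
    for q in('stop_lug','pawl_pin'):
        m=mark_of(n,q)
        if m:R[n,q]=ray(c,m[0]['centre'])
for q in('stop_lug','pawl_pin'):
    if('side',q)in R and('top',q)in R: print(q,tri(R['side',q],R['top',q]))
E
```

```text
t: 12.9
position: [0.6388, -0.1545, 0.0352]
orientation: [1.986, 2.43, -0.001]
force: [-9.2, -7.2, 21.5]
opening: 0.0097
finger_force: 62.2
t 12.9 th 0.018 R 0.2331 tang 21.71 rad -10.1 p [ 0.6388 -0.1545  0.0352] op 0.0097
```

View pics/side_flat.png

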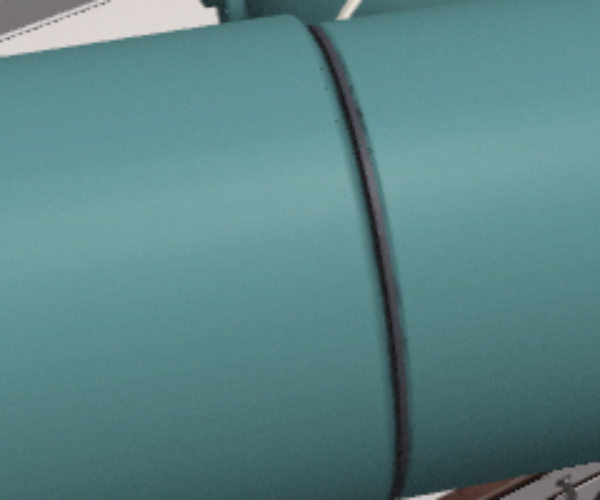

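Pushing 16 N harder doesn't move it, so the board is flat on its hard stop with the TCP at z = 0.035 (the side view was blocked by the arm). Raising to about 0.37 rad.

```bash
python3 -m crank '[{"tx":1.7,"ty":-1.9,"tz":6,"wx":0,"wy":0,"wz":0,"grip":1},{"tx":1.5,"ty":-2,"tz":17,"wx":0,"wy":0,"wz":0,"grip":1},{"tx":0.5,"ty":-2.1,"tz":28.7,"wx":0,"wy":0,"wz":0,"grip":1},{"tx":-0.9,"ty":-2.4,"tz":40.3,"wx":0,"wy":0,"wz":0,"grip":1},{"tx":-2.9,"ty":-2.8,"tz":51.9,"wx":0,"wy":0,"wz":0,"grip":1},{"tx":-5.4,"ty":-3.3,"tz":63.3,"wx":0,"wy":0,"wz":0,"grip":1},{"tx":-8.6,"ty":-4,"tz":74.6,"wx":0,"wy":0,"wz":0,"grip":1},{"tx":-11.5,"ty":-4.6,"tz":83.6,"wx":0,"wy":0,"wz":0,"grip":1},{"tx":-13.3,"ty":-5,"tz":89,"wx":0,"wy":0,"wz":0,"grip":1},{"tx":-13.3,"ty":-5,"tz":89,"wx":0,"wy":0,"wz":0,"grip":1},{"tx":-13.3,"ty":-5,"tz":89,"wx":0,"wy":0,"wz":0,"grip":1}]'; python3 st.py
```

```text
t: 14.3
position: [0.624, -0.1575, 0.1201]
orientation: [-1.987, -2.433, 0.0]
force: [0.1, -3.8, -2.4]
opening: 0.0098
finger_force: 58.7
t 14.3 th 0.388 R 0.2355 tang -1.96 rad -1.49 p [ 0.624  -0.1575  0.1201] op 0.0098
```

```bash
python3 -m crank '[{"tx":1.5,"ty":0.3,"tz":-4,"wx":0,"wy":0,"wz":0,"grip":1},{"tx":3,"ty":0.6,"tz":-8,"wx":0,"wy":0,"wz":0,"grip":1},{"tx":4.5,"ty":0.9,"tz":-13,"wx":0,"wy":0,"wz":0,"grip":1},{"tx":5,"ty":1,"tz":-16,"wx":0,"wy":0,"wz":0,"grip":1},{"tx":5,"ty":1,"tz":-16,"wx":0,"wy":0,"wz":0,"grip":1},{"tx":5,"ty":1,"tz":-16,"wx":0,"wy":0,"wz":0,"grip":1}]'; python3 st.py
```

```text
t: 14.9
position: [0.6285, -0.1568, 0.1065]
orientation: [-1.986, -2.432, 0.002]
force: [-9.1, -3.5, 13.4]
opening: 0.0097
finger_force: 60.5
t 14.9 th 0.327 R 0.235 tang 15.8 rad -4.76 p [ 0.6285 -0.1568  0.1065] op 0.0097
```

Resting in the notch (z gives 0.308 rad, ratchet bearing 16 N). Unload the bar, then open.

```bash
python3 -m crank '[{"tx":-1,"ty":0,"tz":3,"wx":0,"wy":0,"wz":0,"grip":1},{"tx":-1,"ty":0,"tz":3,"wx":0,"wy":0,"wz":0,"grip":1},{"tx":-1,"ty":0,"tz":3,"wx":0,"wy":0,"wz":0,"grip":0.6},{"tx":-1,"ty":0,"tz":3,"wx":0,"wy":0,"wz":0,"grip":0.3},{"tx":-1,"ty":0,"tz":3,"wx":0,"wy":0,"wz":0,"grip":0},{"tx":-1,"ty":0,"tz":3,"wx":0,"wy":0,"wz":0,"grip":0},{"tx":-1,"ty":0,"tz":3,"wx":0,"wy":0,"wz":0,"grip":0}]'; python3 st.py
```

```text
t: 15.6
position: [0.6285, -0.1564, 0.1071]
orientation: [-1.987, -2.433, -0.0]
force: [-0.2, 0.5, 0.3]
opening: 0.0429
finger_force: 0.0
t 15.6 th 0.33 R 0.2352 tang 0.29 rad 0.02 p [ 0.6285 -0.1564  0.1071] op 0.0429
```

Free of force. Lifting straight up, then drawing back clear of the view.

```bash
python3 -m crank '[{"tx":0,"ty":0,"tz":10,"wx":0,"wy":0,"wz":0,"grip":0},{"tx":0,"ty":0,"tz":30,"wx":0,"wy":0,"wz":0,"grip":0},{"tx":0,"ty":0,"tz":65,"wx":0,"wy":0,"wz":0,"grip":0},{"tx":0,"ty":0,"tz":110,"wx":0,"wy":0,"wz":0,"grip":0},{"tx":0,"ty":0,"tz":155,"wx":0,"wy":0,"wz":0,"grip":0},{"tx":0,"ty":0,"tz":195,"wx":0,"wy":0,"wz":0,"grip":0},{"tx":-40,"ty":-5,"tz":200,"wx":0,"wy":0,"wz":0,"grip":0},{"tx":-80,"ty":-10,"tz":200,"wx":0,"wy":0,"wz":0,"grip":0},{"tx":-80,"ty":-10,"tz":200,"wx":0,"wy":0,"wz":0,"grip":0}]'; python3 st.py
python3 - <<'E'
from h import *
c=capture('wrist');cv2.imwrite('pics/wend.png',c['image'][...,::-1])
E
```

```text
t: 16.5
position: [0.5444, -0.1669, 0.3084]
orientation: [-1.989, -2.431, 0.002]
force: [0.3, -0.2, -0.5]
opening: 0.0429
finger_force: 0.0
t 16.5 th 1.109 R 0.3099 tang -0.48 rad -0.31 p [ 0.5444 -0.1669  0.3084] op 0.0429
```

View pics/wend.png

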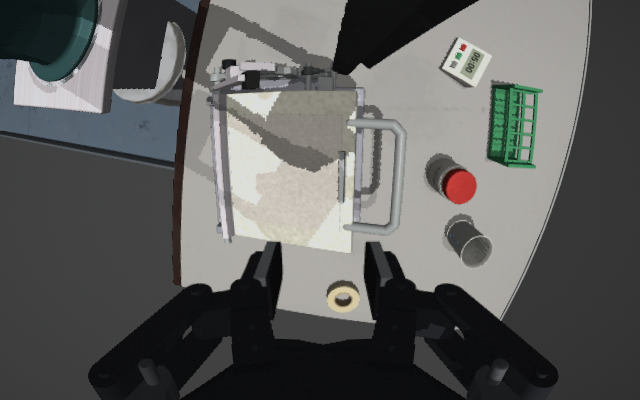

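The bar stands clear of its shadow at (400,178), and the jar and tape haven't moved. I'll check the angle from the bar's ray, then hand in.

```bash
python3 - <<'E'
from h import *
from scipy.spatial.transform import Rotation as Ro
s=get_state();c=capture('wrist');T=np.array(c['tool_from_camera']);f=200/np.tan(np.radians(c['fovy'])/2)
R=Ro.from_rotvec(s['orientation']).as_matrix()
d=np.array([400-c['cx'],178-c['cy']]);r=np.hypot(*d)
v=R@T[:3,:3]@np.r_[d/r*np.sin(r/f),np.cos(r/f)];o=s['position']+R@T[:3,3]
for th in(.17,.24,.31,.38,.45):
    z=.05+.235*np.sin(th);p=o+v*(z-o[2])/v[2]
    print(th,(p[:2]-[.4055,-.199])@[.98,.199]-.235*np.cos(th))
b=look_for('wrist','jar_4');print(b[0])
E
```

```text
0.17 0.0065243776742073545
0.24 0.005663927028578847
0.31 0.005993023550194071
0.38 0.007510055324456755
0.45 0.010207591930505133
{'bbox': [426.0, 155.8, 474.2, 202.2], 'score': 0.84}
```

This view can't tell the angles apart, but the grip reading at rest did: 0.308 rad with the ratchet bearing the load, and no shift on release.

```bash
python3 -c "
from bench import hand_in
print(hand_in())"
```

```text
the job is handed in; nothing more can be done
None
```

I raised the board into its sprung stop until the pawl was thrown out, lowered it flat, raised it again, left it resting in the second notch at about 0.31 rad (from the arm's position), and handed in; no verdict came back.

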